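Scoop two wheel nuts into the nut box

ROBOT

A 7-joint arm with a two-finger parallel gripper is mounted at the origin on a cart in front of the work surface, level with it; the furniture and walls round the work are solid. World frame = base frame: x ahead of the robot, y to its left, z up, the work surface at z = 0. Lengths are in m, angles in rad, forces in N, time in s.
With the tool pointing down it reaches from about 0.425 to 0.825 m from the base axis. Payload 3.6 kg.
Tool frame: the origin (TCP) lies between the finger pads; the fingertips stand tip_extent ahead of it and the grasp point (between the pads) lies 2 mm behind it (tip_extent is the distance from the TCP to the fingertips, in m); z points along the fingers, y is the line along which they close (so a half turn about z gives the same grasp; the last joint's range is limited). The gripper opens to 85 mm and grips with 20 to 120 N. Pads are 22 mm wide; open, the fingers measure 114 mm over their backs; the gripper's body (76 mm by 85 mm) begins 54 mm behind the grasp point. The pads swing forward as they close: fully open they stand 13 mm farther back than shut.
Start: joints at [1.129, 0.615, -0.013, 1.423, 0.008, 1.103, -0.04], TCP at [0.263, -0.595, 0.248] pointing down, gripper open.
Joint ranges: [-3.12, 3.12], [-0.3, 2.06], [-1.34, 1.32], [0.26, 2.42], [-1.36, 4.5], [0.01, 1.98], [-2.84, 2.84]. Speed limits (rad/s): [2.79, 2.79, 3.14, 3.14, 3.14, 3.14, 3.14].

INTERFACE

Orientations are given as a unit quaternion [w, x, y, z].
In Python, from station import * gives the robot as it stands. The module is installed in compiled form; this text tells all that it offers.
- The arm moves only by the tool carry_out, never from a script. Its argument "targets" is a list that holds one entry, the list of rows, each a list of 7 numbers: the opening, from -1 (shut) to 1 (fully open), so that 0 is half open, then the shift along the tool's x, y, z in cm, then the turn, a rotation vector about the tool's x, y, z in degrees. A call has exactly 10 rows; each row shifts and turns the commanded pose from where the row before left it, along the tool's axes as they then stand; what a row does not reach is not made up. A row lasts 1/12 s, in which the tool goes at most 41.7 mm and 7.16 degrees, less where a joint would pass 70% of its speed; a pose out of reach is approached as far as the arm can. A call is refused whole if a number of a shift passes 4.17 or a number of a turn 7.16, either way. A call with a gripper value outside its range is refused whole. The fingers move at their own pace and stop on an object; "grip_force" is the grip in N (left out, the last holds). Time passes only in rows, so rows that do not move let the fingers close, or fill a call up. It gives the time, the measured TCP pose, the force, the opening and the grip force at its end, in the units of the state.
- get_state(): the state, without advancing time (a new reading comes with each control period).
- snapshot(name): name is "side" or "top"; returns a dict with "image" (420x560x3 uint8, red, green, blue), "depth" (420x560 float32, m along the optical axis (not along the pixel's ray), 0 where there is no reading), "camera_matrix" (3x3 intrinsics, pixels), "xyz" and "rotation" of the camera in the world. Camera axes: x right, y down, z forward; pixel columns grow to the right and rows downward; lengths in m; the calibration is good to about 2 mm. A picture is of the moment at which its call begins.
- hand_in(): hands the job in; it is judged then, once.
The state is a dict: "clock": time; "joint_pos": joint angles; "qd": joint speeds; "joint_torque": joint torques, N m; "eef_pos": TCP position; "ee_rot": TCP orientation; "ft_force": force on the tool from outside, world axes, zero at the start; "wrist_torque": the same for the moment, N m; "width": finger opening in m; "gripper_force": force on a finger pad.
Only numpy, scipy, OpenCV 4.12 (cv2) and the standard library are available. Lean on these libraries where they do the work, as an engineer would, in place of code of your own. Each camera call takes 0.05 s, during which the arm holds its last target. There are 200 camera calls.

TASK

Take the small steel scoop by its wooden grip, slide it under the two wheel nuts so that the nut box's wall backs them up, and lift both in the scoop at once. Tip them into the grey nut box, then stand the scoop back on the table beside the box and let go. Do not touch the nuts with the fingers.

Things in the scene. Friction and masses are not known exactly. Their poses are not given: they have to be found in the camera images.
- scoop_grip (a point): Centre of the grip of the loose steel scoop (220 g), flat on the table at the start. Axes: x to the open mouth (starts roughly world -y), z up. Upright wooden grip 16 (x) x 60 (y) x 70 mm, top 25 mm above this point, faces free to 40 mm below. Pan 90 mm long, 100 wide (96 inside), sides 26 high, floor 2.5; its sharp bevelled lip is 82 mm ahead of and 80 mm below this point.
- nut_a: Bright steel wheel nut, one of two alike: coned foot, flange 30 mm across, hexagon 26 mm over corners, domed top, 26 mm high, 60 g, smooth. Origin at its centre. Starts standing on the table by the nut_box's +y wall, its centre 20 to 35 mm from the wall's outer face; the two are 32 to 48 mm apart along the wall, one either side of its middle.
- nut_b: Bright steel wheel nut, one of two alike: coned foot, flange 30 mm across, hexagon 26 mm over corners, domed top, 26 mm high, 60 g, smooth. Origin at its centre. Starts standing on the table by the nut_box's +y wall, its centre 20 to 35 mm from the wall's outer face; the two are 32 to 48 mm apart along the wall, one either side of its middle.
- nut_box: Open grey sheet-steel box fixed to the table, 130 (x) x 120 (y) mm outside, 45 mm high, rim to 48 mm, walls and floor 4 mm. Origin at the centre of its underside, z up. The nuts lie outside its +y wall, whose outer face is 60 mm from the origin and backs them up for scooping.
Not all that is in view belongs to the job. What is shaped like the nut_b but black or yellow is not meant.

How it is judged:
On the way:
1. Both nuts are in the scoop at once, lifted at least 50 mm above the table (x of nut_a in the frame of scoop_grip between -0.02 and 0.09 m and y of nut_a in the frame of scoop_grip between -0.055 and 0.055 m and z of nut_a in the frame of scoop_grip between -0.085 and -0.03 m and height (world z) of each of nut_a, nut_b above 0.05 m and x of nut_b in the frame of scoop_grip between -0.02 and 0.09 m and y of nut_b in the frame of scoop_grip between -0.055 and 0.055 m and z of nut_b in the frame of scoop_grip between -0.085 and -0.03 m), for 0.2 s.
At the end, for the whole second after the job is handed in: Both nuts lie still inside the nut box (below its rim); the scoop stands on the table outside the box, upright within 10 degrees, its grip point 70 to 90 mm high and more than 90 mm from the box's centre in plan (x of nut_a in the frame of nut_box between -0.062 and 0.062 m and y of nut_a in the frame of nut_box between -0.057 and 0.057 m and z of nut_a in the frame of nut_box between 0 and 0.045 m and linear speed of each of nut_a, nut_b below 0.05 m/s and x of nut_b in the frame of nut_box between -0.062 and 0.062 m and y of nut_b in the frame of nut_box between -0.057 and 0.057 m and z of nut_b in the frame of nut_box between 0 and 0.045 m and height (world z) of scoop_grip between 0.07 and 0.09 m and angle between scoop_grip's own z axis and vertical below 0.17 rad and horizontal distance between scoop_grip and nut_box above 0.09 m); the robot touches nothing.
It fails at once if The fingers touch a nut (contact force between the fingers and nut_a above 0.5 N or contact force between the fingers and nut_b above 0.5 N).
It also fails if it takes over 64 s, if anything falls off the work surface, if the arm or the gripper's body presses on something with over 40 N, if the wrist force passes 120 N, or if a joint passes its speed limit or range.

## Working session

There is one attempt and no reset: what is moved stays moved. The work goes in short steps, Python scripts to look and compute and a tool call to move; the robot and the scene stay as the last step left them, time stands still between calls to the robot, and variables do not carry over. Pictures are saved under pics/ and viewed, at most 10 in all, crops included, and the job is handed in when it is done.

Besides the shell and the picture viewer there is one more tool, called after "Call:" by a JSON object that holds its "fn" and its "kwargs", one argument or row to a line. carry_out: Moves the arm, as the interface text tells. Its arguments: {"type":"object","properties":{"targets":{"type":"array"},"grip_force":{"type":"number"}},"required":["targets"]}

```bash
mkdir -p pics; cat > h.py <<'E'
from station import *
import numpy as np, cv2
def snap(n,save=None):
    s=snapshot(n)
    if save: cv2.imwrite('pics/'+save,s['image'][:,:,::-1])
    R=np.array(s['rotation']); 
    if R.shape!=(3,3):
        from scipy.spatial.transform import Rotation as Ro
        R=Ro.from_quat(np.r_[R[1:],R[0]]).as_matrix()
    K=np.array(s['camera_matrix']); d=s['depth']
    v,u=np.mgrid[:d.shape[0],:d.shape[1]]
    c=np.stack([(u-K[0,2])/K[0,0]*d,(v-K[1,2])/K[1,1]*d,d],-1)
    P=c@R.T+np.array(s['xyz']); P[d==0]=np.nan
    return s,P
E
python3 - <<'E'
from h import *
for n in('top','side'):
    s,P=snap(n,n+'0.png'); np.save(n+'0.npy',P); print(n,s['xyz'],s['rotation'],s['camera_matrix'])
print(get_state())
E
```

```text
top [ 0.35957032 -0.07751098  0.98613354] [-0.06304383  0.71272689 -0.69749423  0.03934037] [[411.21162247   0.         278.68265174]
 [  0.         411.21162247 207.93917986]
 [  0.           0.           1.        ]]
side [0.25771827 0.79672209 0.56405619] [ 0.06019432 -0.12681899  0.85222908 -0.50398332] [[482.88700932   0.         288.0059128 ]
 [  0.         482.88700932 206.2500861 ]
 [  0.           0.           1.        ]]
{'clock': 0.1, 'joint_pos': array([ 1.12850241,  0.61583484, -0.01263666,  1.42477728,  0.00811436,
        1.10340502, -0.04035766]), 'qd': array([ 8.25862647e-04, -1.91842147e-03, -2.00133242e-04, -4.24519087e-03,
        8.15586243e-06, -1.28160108e-03, -8.48772393e-04]), 'joint_torque': array([ 1.03275732e-03, -4.70382679e+01,  2.60057738e-01, -1.71571630e+01,
        1.00636561e-02,  5.89412943e-03,  2.27313660e-05]), 'eef_pos': array([ 0.2622938 , -0.59400074,  0.24723308]), 'ee_rot': array([-1.15811680e-03,  9.78452936e-01,  2.06466564e-01, -2.60649669e-04]), 'ft_force': array([ 0.5573059 , -0.7855128 , -0.36923138]), 'wrist_torque': array([-0.03421323,  0.01583561,  0.00368509]), 'gripper_force': 0.0, 'width': 0.08523506119222556}
```

View pics/top0.png

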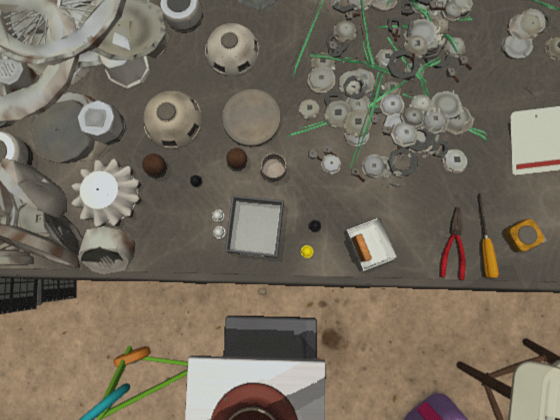

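View pics/side0.png

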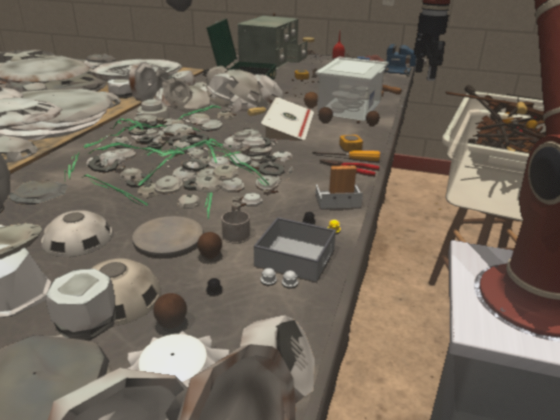

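The top view shows the scoop at (371,245) with its orange grip at (361,247), and the box at (257,227). The bright nuts are at (219,215) and (219,231), on the box's +y side. Lookalikes are black nuts at (315,226) and (195,181) and a yellow one at (307,252). I choose the two bright ones by the box's +y wall and check that in a crop.

```bash
python3 - <<'E'
from h import *
P=np.load('top0.npy'); im=cv2.imread('pics/top0.png')
cv2.imwrite('pics/crop.png',cv2.resize(im[170:280,150:410],None,fx=3,fy=3,interpolation=cv2.INTER_CUBIC))
for n,(u,v) in dict(nutA=(219,215),nutB=(219,231),table=(205,245),t2=(300,200),black=(195,181),brown=(154,166),gear=(100,190),bowl=(105,250)).items():
    print(n,P[v,u].round(3))
# box rim pts
def reg(u0,u1,v0,v1,zl,zh):
    Q=P[v0:v1,u0:u1].reshape(-1,3); return Q[(Q[:,2]>zl)&(Q[:,2]<zh)]
for n,a in dict(box=(226,288,192,262,.038,.056),grip=(345,400,212,275,.085,.125),pan=(340,402,212,275,.015,.04),nA=(210,227,206,223,.015,.035),nB=(210,227,224,241,.015,.035)).items():
    Q=reg(*a)
    r=cv2.minAreaRect(Q[:,:2].astype(np.float32)*1000); print(n,len(Q),r,Q[:,2].mean().round(4),Q.mean(0).round(4))
E
```

```text
nutA [0.48  0.098 0.022]
nutB [0.442 0.096 0.024]
table [0.41  0.132 0.001]
t2 [ 0.524 -0.094 -0.   ]
black [0.561 0.159 0.024]
brown [0.589 0.251 0.053]
gear [0.528 0.371 0.061]
bowl [0.388 0.322 0.117]
box 463 ((456.0793151855469, 11.937118530273438), (121.04267120361328, 131.0144500732422), 84.90704345703125) 0.0456 [0.4568 0.0123 0.0456]
grip 239 ((408.6774597167969, -227.871826171875), (59.543636322021484, 16.445331573486328), 22.151254653930664) 0.1015 [ 0.408  -0.2269  0.1015]
pan 206 ((419.1772766113281, -253.74057006835938), (101.70088958740234, 78.99549102783203), 21.81889533996582) 0.0285 [ 0.4115 -0.2382  0.0285]
nA 79 ((483.4693908691406, 104.00464630126953), (21.99329948425293, 23.628416061401367), 44.91870880126953) 0.0221 [0.4821 0.1039 0.0221]
nB 81 ((442.4617004394531, 99.25152587890625), (24.472124099731445, 21.775005340576172), 77.26834869384766) 0.0222 [0.4424 0.0988 0.0222]
```

View pics/crop.png

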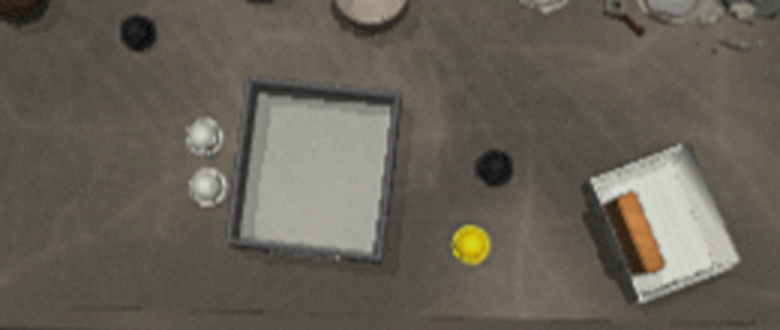

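The crop shows the two bright silver nuts at crop (204,135) and (207,187), left of the box wall. The black nuts at (138,33) and (495,167) and the yellow one at (471,243) are not meant. The scoop's grip is at (640,232), with the mouth to the right. Measured sizes match: box 121x131 mm, grip 59.5x16.4 mm, nut gap about 40 mm. Now I'm moving above the grip.

Call:
{"fn": "carry_out", "kwargs": {
  "targets": [
    [[1,2.8,-2.75,0.6,0,0,0.16],[1,2.8,-2.75,0.6,0,0,0.16],[1,2.8,-2.75,0.6,0,0,0.16],[1,2.8,-2.75,0.6,0,0,0.16],[1,2.8,-2.75,0.6,0,0,0.16],[1,2.8,-2.75,0.6,0,0,0.16],[1,2.8,-2.75,0.6,0,0,0.16],[1,2.8,-2.75,0.6,0,0,0.16],[1,2.8,-2.75,0.6,0,0,0.16],[1,2.8,-2.75,0.6,0,0,0.16]]
  ],
  "grip_force": 60
}}

```text
clock: 0.93
eef_pos: [0.4123, -0.2299, 0.1879]
ee_rot: [-0.0, 0.981, 0.193, -0.0]
ft_force: [0.7, 0.4, -0.4]
width: 0.0854
gripper_force: 0.0
```

```bash
cat >> h.py <<'E'
from scipy.spatial.transform import Rotation as Ro
def st():
    s=get_state(); q=s['ee_rot']; R=Ro.from_quat(np.r_[q[1:],q[0]]).as_matrix()
    print('t',round(s['clock'],2),'p',s['eef_pos'].round(4),'yaw_y',np.degrees(np.arctan2(R[1,1],R[0,1])).round(2),'zax',R[:,2].round(3),'j',s['joint_pos'].round(2),'F',s['ft_force'].round(1),'T',s['wrist_torque'].round(2),'w',round(s['width'],4),'gf',round(s['gripper_force'],1))
    return s,R
def need(target):
    s,R=st(); print('tool cm',(R.T@(np.array(target)-s['eef_pos'])*100).round(2))
E
python3 -c "
from h import *
need([.4087,-.228,.08])"
```

```text
t 0.93 p [ 0.4123 -0.2299  0.1879] yaw_y -67.8 zax [-0.  0. -1.] j [ 0.49  0.42 -0.04  2.    0.02  0.72 -0.75] F [ 0.7  0.4 -0.4] T [-0.01 -0.01 -0.01] w 0.0854 gf 0.0
tool cm [-0.26 -0.31 10.79]
```

Call:
{"fn": "carry_out", "kwargs": {
  "targets": [
    [[1,-0.1,-0.1,1.5,0,0,0],[1,-0.1,-0.1,1.5,0,0,0],[1,-0.06,-0.11,1.5,0,0,0],[1,0,0,1.5,0,0,0],[1,0,0,1.5,0,0,0],[1,0,0,1.3,0,0,0],[1,0,0,1.0,0,0,0],[1,0,0,0.6,0,0,0],[1,0,0,0.4,0,0,0],[1,0,0,0,0,0,0]]
  ]
}}

```text
clock: 1.77
eef_pos: [0.4083, -0.2297, 0.0797]
ee_rot: [-0.0, 0.981, 0.193, -0.001]
ft_force: [-0.4, 0.8, 0.5]
width: 0.0854
gripper_force: 0.0
```

```bash
python3 - <<'E'
from h import *
need([.4087,-.228,.08])
# wrist check: forearm f, j6 bend; frame radial,left,up
f=139; Rf=Ro.from_euler('y',f,degrees=True)   # z-> radial out/down
def dec(R):
    return (Rf.inv()*R).as_euler('ZYZ',degrees=True)
az=18
for flip in(0,180):
  for tilt in(-20,0,20,40,60,80):
    yaw=np.radians(-95-az+flip)
    y=np.array([np.cos(yaw),np.sin(yaw),0]); z=np.array([0,0,-1.]); x=np.cross(y,z)
    m=np.radians(-95-az); mouth=np.array([np.cos(m),np.sin(m),0]); ax=np.cross([0,0,1],mouth) # rotation taking up->mouth
    R=Ro.from_rotvec(ax*np.radians(tilt))*Ro.from_matrix(np.c_[x,y,z])
    print(flip,tilt,dec(R).round(0))
z=np.array([0,0,-1.]);m=np.radians(-38.65);y=np.array([np.cos(m),np.sin(m),0]);print('ref',dec(Ro.from_matrix(np.c_[np.cross(y,z),y,z])))
s,P=snap('side','side1.png')
im=cv2.imread('pics/side1.png')[60:260,270:470]; cv2.imwrite('pics/side1c.png',cv2.resize(im,None,fx=3,fy=3,interpolation=cv2.INTER_CUBIC))
E
```

```text
t 1.77 p [ 0.4083 -0.2297  0.0797] yaw_y -67.77 zax [-0.001  0.001 -1.   ] j [ 0.48  0.61 -0.03  2.11  0.04  0.43 -0.75] F [-0.4  0.8  0.5] T [ 0.02 -0.04 -0.01] w 0.0854 gf 0.0
tool cm [ 0.1  -0.14 -0.03]
0 -20 [ -24.   52. -140.]
0 0 [   0.   41. -157.]
0 20 [ 31.  37. 178.]
0 40 [ 62.  42. 154.]
0 60 [ 85.  53. 139.]
0 80 [101.  67. 131.]
180 -20 [-24.  52.  40.]
180 0 [ 0. 41. 23.]
180 20 [31. 37. -2.]
180 40 [ 62.  42. -26.]
180 60 [ 85.  53. -41.]
180 80 [101.  67. -49.]
ref [  0.    41.   128.65]
```

View pics/side1c.png

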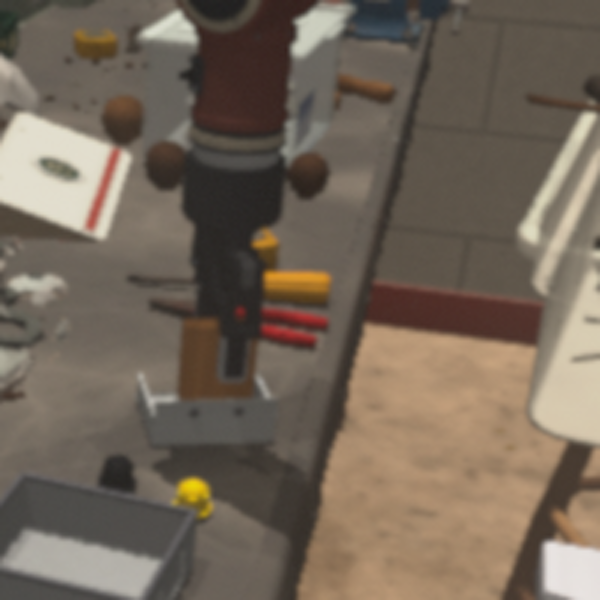

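The finger straddles the grip at crop (234,330), with its tip well above the pan. Closing now, then lifting.

Call:
{"fn": "carry_out", "kwargs": {
  "targets": [
    [[1,0.1,-0.15,0,0,0,0],[-1,0,0,0,0,0,0],[-1,0,0,0,0,0,0],[-1,0,0,0,0,0,0],[-1,0,0,0,0,0,0],[-1,0,0,0,0,0,0],[-1,0,0,0,0,0,0],[-1,0,0,0,0,0,0],[-1,0,0,0,0,0,0],[-1,0,0,0,0,0,0]]
  ],
  "grip_force": 80
}}

```text
clock: 2.65
eef_pos: [0.4092, -0.2284, 0.0805]
ee_rot: [0.0, 0.981, 0.193, 0.0]
ft_force: [0.4, -1.3, 3.5]
width: 0.0153
gripper_force: 78.1
```

```bash
python3 -c "
from h import *
need([.4087,-.228,.08])"
```

```text
t 2.65 p [ 0.4092 -0.2284  0.0805] yaw_y -67.78 zax [ 0.001 -0.    -1.   ] j [ 0.48  0.61 -0.03  2.11  0.04  0.43 -0.76] F [ 0.4 -1.3  3.5] T [-0.11  0.04  0.04] w 0.0153 gf 78.1
tool cm [-0.03 -0.06  0.05]
```

Call:
{"fn": "carry_out", "kwargs": {
  "targets": [
    [[-1,0,0,-2,0,0,0],[-1,0,0,-3.5,0,0,0],[-1,0,0,-3.5,0,0,0],[-1,0.5,-0.8,-1,0,0,0],[-1,1.4,-2.4,0,0,0,0],[-1,1.94,-3.3,0,0,0,0],[-1,1.94,-3.3,0,0,0,0],[-1,1.94,-3.3,0,0,0,0],[-1,1.94,-3.3,0,0,0,0],[-1,1.94,-3.3,0,0,0,0]]
  ]
}}

```text
clock: 3.48
eef_pos: [0.4406, 0.0004, 0.1794]
ee_rot: [-0.0, 0.981, 0.193, -0.001]
ft_force: [1.2, 0.2, -1.4]
width: 0.0153
gripper_force: 78.6
```

Call:
{"fn": "carry_out", "kwargs": {
  "targets": [
    [[-1,1.94,-3.3,0,0,0,0],[-1,1.94,-3.3,0,0,0,0],[-1,1.94,-3.3,0,0,0,0],[-1,1.94,-3.3,0,0,0,0],[-1,1.94,-3.3,0,0,0,0],[-1,1.9,-3.3,0,0,0,0],[-1,0,0,0,0,0,6.8],[-1,0,0,0,0,0,6.8],[-1,0,0,0,0,0,6.8],[-1,0,0,0,0,0,6.8]]
  ]
}}

```text
clock: 4.32
eef_pos: [0.4727, 0.2256, 0.1788]
ee_rot: [0.001, 0.999, -0.046, -0.002]
ft_force: [-0.5, 0.3, -2.9]
width: 0.0152
gripper_force: 78.6
```

```bash
python3 - <<'E'
from h import *
need([.474,.218,.0805])
s,P=snap('top','top2.png'); np.save('top2.npy',P)
im=cv2.imread('pics/top2.png'); cv2.imwrite('pics/top2c.png',cv2.resize(im[140:290,110:310],None,fx=4,fy=4,interpolation=cv2.INTER_CUBIC))
for (u,v) in ((219,215),(219,231)): 
    Q=P[v-9:v+9,u-9:u+9].reshape(-1,3); Q=Q[(Q[:,2]>.015)&(Q[:,2]<.035)]; print(len(Q),Q.mean(0) if len(Q) else '')
E
```

```text
t 4.32 p [0.4727 0.2256 0.1788] yaw_y -95.24 zax [-0.003 -0.001 -1.   ] j [-0.55  0.51  0.09  1.87 -0.06  0.77 -2.09] F [-0.5  0.3 -2.9] T [-0.02 -0.01 -0.04] w 0.0152 gf 78.6
tool cm [0.24 0.73 9.83]
81 [0.48192228 0.1036322  0.02234028]
81 [0.44236917 0.09875143 0.02207641]
```

View pics/top2c.png

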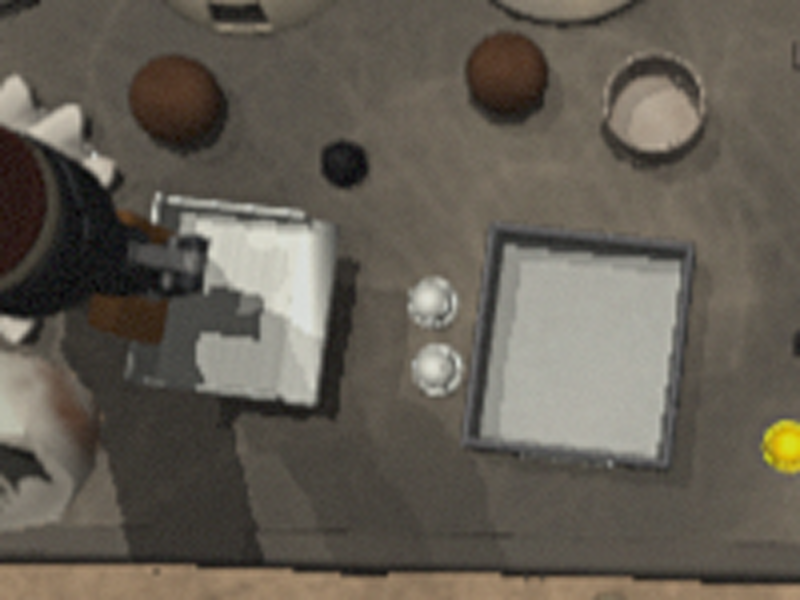

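The scoop is held square to the box. Its pan is at crop (235,305), ahead of the nuts at (432,302) and (437,370), with the lip at (325,310). A quick dry run of the tipping wrist motion here checks the joint range.

Call:
{"fn": "carry_out", "kwargs": {
  "targets": [
    [[-1,0,0,0,7,0,0],[-1,0,0,0,7,0,0],[-1,0,0,0,7,0,0],[-1,0,0,0,7,0,0],[-1,0,0,0,7,0,0],[-1,0,0,0,7,0,0],[-1,0,0,0,7,0,0],[-1,0,0,0,0,0,0],[-1,0,0,0,0,0,0],[-1,0,0,0,0,0,0]]
  ]
}}

```text
clock: 5.2
eef_pos: [0.4738, 0.2256, 0.1799]
ee_rot: [-0.411, 0.911, -0.039, 0.017]
ft_force: [-1.0, 0.3, -1.2]
width: 0.0152
gripper_force: 79.4
```

```bash
python3 -c "
from h import *
need([.474,.218,.0805])"
```

```text
t 5.2 p [0.4738 0.2256 0.1799] yaw_y -94.93 zax [ 0.063  0.747 -0.661] j [ 0.48  0.74 -0.85  2.12 -0.89  0.37 -0.98] F [-1.   0.3 -1.2] T [-1.09  0.05  0.01] w 0.0152 gf 79.4
tool cm [0.09 7.95 6.01]
```

Call:
{"fn": "carry_out", "kwargs": {
  "targets": [
    [[-1,0,0,0,-7,0,0],[-1,0,0,0,-7,0,0],[-1,0,0,0,-7,0,0],[-1,0,0,0,-7,0,0],[-1,0,0,0,-7,0,0],[-1,0,0,0,-7,0,0],[-1,0,0,0,-7,0,0],[-1,0,0,3,0,0,0],[-1,0,0,3,0,0,0],[-1,0,0,2,0,0,0]]
  ]
}}

```text
clock: 6.03
eef_pos: [0.4711, 0.2322, 0.1014]
ee_rot: [-0.004, 0.999, -0.036, 0.001]
ft_force: [0.3, -0.6, -3.1]
width: 0.0151
gripper_force: 79.6
```

```bash
python3 -c "
from h import *
need([.4727,.2256,.0828])"
```

```text
t 6.03 p [0.4711 0.2322 0.1014] yaw_y -94.18 zax [ 0.002  0.008 -1.   ] j [-0.56  0.62  0.1   1.95 -0.12  0.57 -2.03] F [ 0.3 -0.6 -3.1] T [-0.07  0.03  0.  ] w 0.0151 gf 79.6
tool cm [0.21 0.66 1.86]
```

Call:
{"fn": "carry_out", "kwargs": {
  "targets": [
    [[-1,0.1,0.3,0.6,0.8,0,0.45],[-1,0.1,0.3,0.6,0.8,0,0.45],[-1,0,0,0.3,0,0,0],[-1,0,0,0.2,0,0,0],[-1,0,0,0.1,0,0,0],[-1,0,0,0,0,0,0],[-1,0,0,0,0,0,0],[-1,0,0,0,0,0,0],[-1,0,0,0,0,0,0],[-1,0,0,0,0,0,0]]
  ]
}}

```text
clock: 6.87
eef_pos: [0.4756, 0.2222, 0.0829]
ee_rot: [-0.019, 0.999, -0.05, 0.0]
ft_force: [-2.3, 3.1, 6.3]
width: 0.0151
gripper_force: 80.7
```

```bash
python3 -c "
from h import *
need([.4727,.2256,.0828])"
```

```text
t 6.87 p [0.4756 0.2222 0.0829] yaw_y -95.73 zax [ 0.003  0.037 -0.999] j [-0.5   0.65  0.06  1.97 -0.14  0.51 -2.  ] F [-2.3  3.1  6.3] T [ 0.35  0.5  -0.05] w 0.0151 gf 80.7
tool cm [-0.33 -0.31  0.02]
```

Call:
{"fn": "carry_out", "kwargs": {
  "targets": [
    [[-1,-0.12,0.3,-0.01,0,0,-0.25],[-1,-0.13,0.4,-0.01,0,0,-0.25],[-1,0,0.5,-0.02,0,0,0],[-1,0,0.5,-0.02,0,0,0],[-1,0,0.5,-0.02,0,0,0],[-1,0,0.5,-0.02,0,0,0],[-1,0,0.5,-0.02,0,0,0],[-1,0,0.5,-0.02,0,0,0],[-1,0,0.5,-0.02,0,0,0],[-1,0,0.5,-0.02,0,0,0]]
  ]
}}

```text
clock: 7.7
eef_pos: [0.4703, 0.1752, 0.0829]
ee_rot: [-0.019, 0.999, -0.046, 0.002]
ft_force: [0.3, 4.7, 5.8]
width: 0.015
gripper_force: 80.7
```

```bash
python3 -c "
from h import *
need([.469,.1505,.0828])"
```

```text
t 7.7 p [0.4703 0.1752 0.0829] yaw_y -95.26 zax [ 0.006  0.037 -0.999] j [-0.41  0.63  0.04  2.03 -0.13  0.47 -1.92] F [0.3 4.7 5.8] T [ 0.74  0.03 -0.03] w 0.015 gf 80.7
tool cm [ 0.09  2.47 -0.08]
```

Call:
{"fn": "carry_out", "kwargs": {
  "targets": [
    [[-1,0,0.3,-0.01,0,0,0],[-1,0,0.3,-0.01,0,0,0],[-1,0,0.3,-0.01,0,0,0],[-1,0,0.3,-0.01,0,0,0],[-1,0,0.3,-0.01,0,0,0],[-1,0,0.3,-0.01,0,0,0],[-1,0,0.2,-0.01,0,0,0],[-1,0,0.2,-0.01,0,0,0],[-1,0,0,0,0,0,0],[-1,0,0,0,0,0,0]]
  ]
}}

```text
clock: 8.53
eef_pos: [0.4683, 0.1535, 0.0829]
ee_rot: [-0.019, 0.999, -0.046, 0.002]
ft_force: [0.1, 5.2, 4.7]
width: 0.015
gripper_force: 80.7
```

```bash
python3 - <<'E'
from h import *
need([.469,.1505,.0828])
s,P=snap('side','side3.png'); t,Q=snap('top','top3.png')
a=cv2.resize(s['image'][205:315,220:350,::-1],(520,440),interpolation=cv2.INTER_CUBIC); b=cv2.resize(t['image'][170:280,180:250,::-1],(280,440),interpolation=cv2.INTER_CUBIC)
cv2.imwrite('pics/c3.png',np.hstack([a,b]))
E
```

```text
t 8.53 p [0.4683 0.1535 0.0829] yaw_y -95.26 zax [ 0.006  0.037 -0.999] j [-0.37  0.62  0.04  2.05 -0.13  0.45 -1.89] F [0.1 5.2 4.7] T [ 0.74 -0.04 -0.01] w 0.015 gf 80.7
tool cm [0.1  0.29 0.  ]
```

View pics/c3.png

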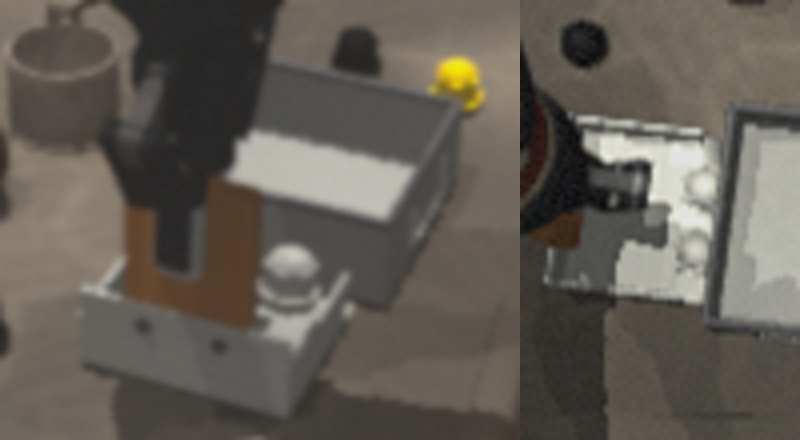

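Both nuts are sitting on the lip end of the pan, against the wall, at (700,185) and (692,248). I'll push the last few millimetres, then tilt back along the wall.

Call:
{"fn": "carry_out", "kwargs": {
  "targets": [
    [[-1,0,0.2,-0.01,0,0,0],[-1,0,0.2,-0.01,0,0,0],[-1,0,0.1,0,0,0,0],[-1,0,0,0,0,0,0],[-1,0,-0.3,-0.05,-2.5,0,0],[-1,0,-0.33,-0.1,-2.5,0,0],[-1,0,-0.33,-0.1,-2.5,0,0],[-1,0,-0.33,-0.12,-2.5,0,0],[-1,0,-0.33,-0.15,-2.5,0,0],[-1,0,-0.33,-0.18,-2.5,0,0]]
  ]
}}

```text
clock: 9.47
eef_pos: [0.4677, 0.15, 0.0833]
ee_rot: [0.122, 0.991, -0.057, -0.007]
ft_force: [5.2, -55.1, -53.5]
width: 0.0153
gripper_force: 381.0
```

```bash
python3 - <<'E'
from h import *
st()
s,P=snap('side'); t,Q=snap('top')
a=cv2.resize(s['image'][205:315,220:350,::-1],(520,440),interpolation=cv2.INTER_CUBIC); b=cv2.resize(t['image'][170:280,180:250,::-1],(280,440),interpolation=cv2.INTER_CUBIC)
cv2.imwrite('pics/c4.png',np.hstack([a,b]))
E
```

```text
t 9.47 p [0.4677 0.15   0.0833] yaw_y -96.63 zax [-0.028 -0.24  -0.97 ] j [-0.68  0.69  0.31  1.97  0.02  0.64 -2.13] F [  5.2 -55.1 -53.5] T [ 6.85 -3.2   1.23] w 0.0153 gf 381.0
```

View pics/c4.png

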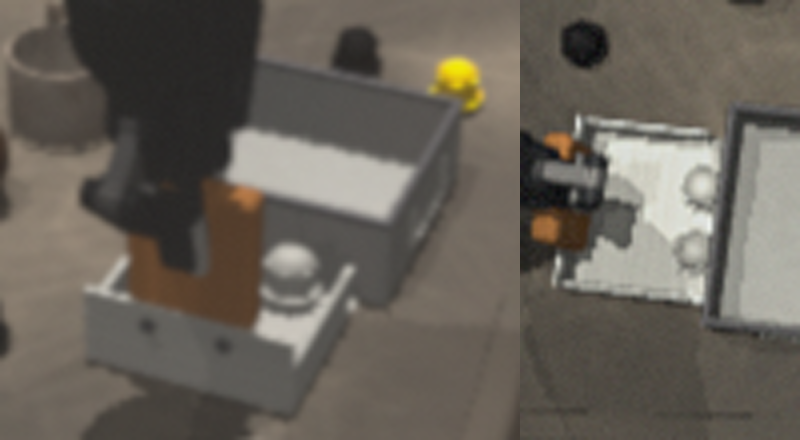

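The tool turned by 14° but the scoop stayed flat, pinned at the lip, with 55 N forces. I'm backing out to the pose just before that push, where forces were low.

Call:
{"fn": "carry_out", "kwargs": {
  "targets": [
    [[-1,0,0.33,0.16,2.5,0,0],[-1,0,0.3,0.13,2.5,0,0],[-1,0,0.25,0.1,2.5,0,0],[-1,0,0.2,0.1,2.5,0,0],[-1,0,0.17,0.08,2.5,0,0],[-1,0,0.1,0.05,2.5,0,0],[-1,0,0,0,0,0,0],[-1,0,0,0,0,0,0],[-1,0,0,0,0,0,0],[-1,0,0,0,0,0,0]]
  ]
}}

```text
clock: 10.4
eef_pos: [0.4677, 0.1488, 0.0841]
ee_rot: [-0.015, 0.999, -0.048, 0.001]
ft_force: [0.2, -2.9, 9.9]
width: 0.0148
gripper_force: 83.4
```

```bash
python3 - <<'E'
from h import *
st()
t,Q=snap('top'); s,P=snap('side')
np.save('q.npy',Q);np.save('p.npy',P)
a=cv2.resize(s['image'][205:315,220:350,::-1],(520,440),interpolation=cv2.INTER_CUBIC); b=cv2.resize(t['image'][170:280,180:250,::-1],(280,440),interpolation=cv2.INTER_CUBIC)
cv2.imwrite('pics/c5.png',np.hstack([a,b]))
# lip / floor points along centre line, nuts
c=np.array([.456,.012]);n=np.array([.089,.996]);e=np.array([.996,-.089])
D=(Q[...,:2]-c)
for lo,hi in((-.004,.004),(-.047,-.04),(.04,.047)):
  m=(D@e>lo)&(D@e<hi)&(D@n>.05)&(D@n<.16); o=np.argsort((D@n)[m]); print(np.c_[(D@n)[m][o],Q[m][o][:,2]][::max(1,len(o)//25)].round(3).tolist())
E
```

```text
t 10.4 p [0.4677 0.1488 0.0841] yaw_y -95.49 zax [ 0.003  0.03  -1.   ] j [-0.37  0.62  0.05  2.06 -0.13  0.46 -1.88] F [ 0.2 -2.9  9.9] T [-1.92  0.13 -0.08] w 0.0148 gf 83.4
[[0.05, -0.0], [0.057, 0.047], [0.076, 0.159], [0.079, 0.366], [0.08, 0.166], [0.083, -0.0], [0.085, 0.162], [0.087, 0.394], [0.087, 0.441], [0.088, 0.405], [0.09, 0.442], [0.092, 0.001], [0.095, 0.447], [0.097, 0.448], [0.098, 0.269], [0.098, 0.441], [0.099, 0.287], [0.1, 0.459], [0.102, 0.45], [0.105, 0.447], [0.11, 0.454], [0.116, 0.003], [0.123, 0.457], [0.134, 0.453], [0.153, 0.434], [0.156, 0.431]]
[[0.052, 0.0], [0.068, 0.004], [0.072, 0.508], [0.073, 0.493], [0.074, 0.518], [0.074, 0.466], [0.076, 0.531], [0.077, 0.523], [0.078, 0.004], [0.079, -0.001], [0.081, 0.535], [0.083, 0.417], [0.084, 0.536], [0.086, 0.534], [0.088, 0.554], [0.091, 0.0], [0.094, 0.55], [0.096, 0.545], [0.1, 0.002], [0.103, 0.557], [0.108, 0.553], [0.113, 0.548], [0.118, 0.541], [0.125, 0.0], [0.139, 0.002], [0.147, 0.04]]
[[0.05, 0.007], [0.056, 0.034], [0.057, 0.044], [0.067, 0.006], [0.073, 0.001], [0.076, 0.027], [0.08, 0.006], [0.086, -0.001], [0.091, -0.001], [0.094, 0.026], [0.097, 0.005], [0.1, 0.37], [0.101, 0.362], [0.102, 0.008], [0.103, 0.383], [0.105, 0.357], [0.107, 0.394], [0.109, 0.389], [0.111, 0.387], [0.114, 0.39], [0.117, 0.005], [0.122, 0.004], [0.126, 0.02], [0.13, 0.001], [0.135, 0.001], [0.139, -0.003], [0.144, 0.005], [0.146, 0.026]]
```

Call:
{"fn": "carry_out", "kwargs": {
  "targets": [
    [[-1,0,-0.1,-0.03,0,0,0],[-1,0,-0.1,-0.03,0,0,0],[-1,0,-0.1,-0.02,0,0,0],[-1,0,-0.1,0,0,0,0],[-1,0,0,0,0,0,0],[-1,0,0,0,0,0,0],[-1,0,0,0,0,0,0],[-1,0,0,0,0,0,0],[-1,0,0,0,0,0,0],[-1,0,0,0,0,0,0]]
  ]
}}

```text
clock: 11.33
eef_pos: [0.4678, 0.1493, 0.0838]
ee_rot: [-0.013, 0.999, -0.049, 0.0]
ft_force: [1.1, -9.2, 2.2]
width: 0.015
gripper_force: 82.4
```

```bash
python3 -c "
from h import *
st()"
```

```text
t 11.33 p [0.4678 0.1493 0.0838] yaw_y -95.57 zax [ 0.002  0.025 -1.   ] j [-0.38  0.62  0.06  2.05 -0.12  0.46 -1.89] F [ 1.1 -9.2  2.2] T [-2.94 -0.33  0.1 ] w 0.015 gf 82.4
```

View pics/c5.png

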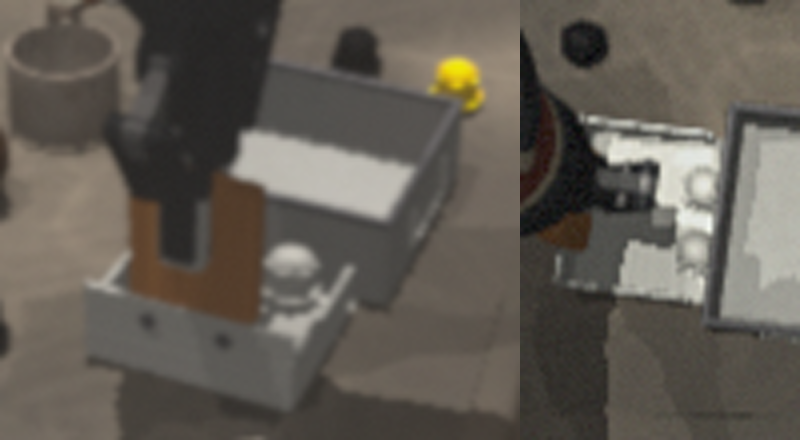

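The nuts are still on the pan at (700,185) and (690,248), but the sharp lip is pinched at the foot of the wall. I'll pull level while wiggling the yaw.

Call:
{"fn": "carry_out", "kwargs": {
  "targets": [
    [[-1,0,-0.1,0,0,0,1],[-1,0,-0.1,0,0,0,1],[-1,0,-0.1,0,0,0,-2],[-1,0,-0.1,0,0,0,-2],[-1,0,-0.1,0,0,0,2],[-1,0,-0.1,0,0,0,2],[-1,0,0,0,0,0,-1],[-1,0,0,0,0,0,-1],[-1,0,0,0,0,0,0],[-1,0,0,0,0,0,0]]
  ]
}}

```text
clock: 12.17
eef_pos: [0.4666, 0.1609, 0.0844]
ee_rot: [-0.016, 0.999, -0.046, -0.001]
ft_force: [-1.3, -3.2, 6.8]
width: 0.0152
gripper_force: 83.0
```

```bash
python3 -c "
from h import *
st()"
```

```text
t 12.17 p [0.4666 0.1609 0.0844] yaw_y -95.32 zax [-0.001  0.032 -0.999] j [-0.39  0.62  0.05  2.05 -0.13  0.47 -1.9 ] F [-1.3 -3.2  6.8] T [-1.7   0.17 -0.15] w 0.0152 gf 83.0
```

```bash
cat >> h.py <<'E'
c=np.array([.456,.012]);n=np.array([.089,.996]);e=np.array([.996,-.089])
def nuts(zl=.022,zh=.038,lo=.06,hi=.115):
    t,Q=snap('top'); D=Q[...,:2]-c
    L,N=D@e,D@n
    m=(Q[...,2]>zl)&(Q[...,2]<zh)&(abs(L)<.04)&(N>lo)&(N<hi)
    k,l,S,_=cv2.connectedComponentsWithStats(m.astype(np.uint8))
    for i in range(1,k):
        if S[i,4]>10: w=l==i; print('blob',S[i,4],'along',L[w].mean().round(4),'n',N[w].mean().round(4),'z',Q[w][:,2].max().round(4),'px',S[i,:2])
    return t,Q
E
python3 - <<'E'
from h import *
nuts()
E
```

```text
blob 60 along 0.0135 n 0.0851 z 0.0301 px [215 212]
blob 66 along -0.0237 n 0.085 z 0.0302 px [213 227]
```

It's free, and both nuts came along on the pan: their tops are at 30 mm, so they sit on its floor about 14 mm inside the lip. Now tilting back gently and lifting.

Call:
{"fn": "carry_out", "kwargs": {
  "targets": [
    [[-1,0,-0.15,-0.05,-1,0,0],[-1,0,-0.2,-0.1,-1.5,0,0],[-1,0,-0.25,-0.15,-1.5,0,0],[-1,0,-0.25,-0.2,-2,0,0],[-1,0,-0.25,-0.2,-2,0,0],[-1,0,-0.25,-0.2,-2,0,0],[-1,0,-0.25,-0.2,-2,0,0],[-1,0,-0.25,-0.2,-2,0,0],[-1,0,-0.25,-0.2,-2,0,0],[-1,0,0,0,0,0,0]]
  ]
}}

```text
clock: 13.05
eef_pos: [0.4684, 0.1889, 0.0959]
ee_rot: [0.121, 0.992, -0.043, -0.007]
ft_force: [-0.6, 0.3, -3.9]
width: 0.0151
gripper_force: 81.7
```

```bash
python3 - <<'E'
from h import *
st(); nuts(.015,.06,.062,.13)
E
```

```text
t 13.05 p [0.4684 0.1889 0.0959] yaw_y -94.88 zax [-0.025 -0.239 -0.971] j [-0.73  0.68  0.3   1.91  0.03  0.71 -2.16] F [-0.6  0.3 -3.9] T [ 0.68 -0.07  0.04] w 0.0151 gf 81.7
blob 683 along -0.0008 n 0.1028 z 0.0598 px [199 204]
```

Call:
{"fn": "carry_out", "kwargs": {
  "targets": [
    [[-1,0,0,-0.4,-2,0,0],[-1,0,0,-0.8,-2,0,0],[-1,0,0,-1.2,-2,0,0],[-1,0,0.3,-1.5,0,0,0],[-1,0,0.3,-1.5,0,0,0],[-1,0,0.3,-1.5,0,0,0],[-1,0,0.3,-1.2,0,0,0],[-1,0,0.1,-0.8,0,0,0],[-1,0,0,-0.4,0,0,0],[-1,0,0,0,0,0,0]]
  ]
}}

```text
clock: 13.93
eef_pos: [0.4715, 0.2032, 0.1898]
ee_rot: [0.173, 0.984, -0.045, -0.009]
ft_force: [-0.7, 0.2, -4.1]
width: 0.0152
gripper_force: 81.8
```

```bash
python3 - <<'E'
from h import *
s,R=st(); need([.457,.12,.2])
t,Q=snap('top'); a,P=snap('side')
# scene points in tool frame near pan (frame scoop: x=tool y, y=tool x, z=-tool z)
for nm,X in(('top',Q),('side',P)):
    B=(X.reshape(-1,3)-s['eef_pos'])@R; F=np.c_[B[:,1],B[:,0],-B[:,2]]
    m=(F[:,0]>.012)&(F[:,0]<.08)&(abs(F[:,1])<.043)&(F[:,2]>-.072)&(F[:,2]<-.035)
    print(nm,m.sum()); H,xe,ye=np.histogram2d(F[m,0],F[m,1],bins=[np.arange(.01,.085,.01),np.arange(-.045,.05,.01)]); print(H.astype(int))
b=t['image'][150:260,170:260,::-1]; b=cv2.resize(b,(360,440),interpolation=cv2.INTER_CUBIC)
d=cv2.resize(a['image'][170:300,220:340,::-1],(406,440),interpolation=cv2.INTER_CUBIC)
cv2.imwrite('pics/c6.png',np.hstack([d,b]))
E
```

```text
t 13.93 p [0.4715 0.2032 0.1898] yaw_y -95.27 zax [-0.033 -0.339 -0.94 ] j [-0.84  0.6   0.38  1.77  0.09  1.01 -2.22] F [-0.7  0.2 -4.1] T [ 0.75 -0.13 -0.07] w 0.0152 gf 81.8
t 13.93 p [0.4715 0.2032 0.1898] yaw_y -95.27 zax [-0.033 -0.339 -0.94 ] j [-0.84  0.6   0.38  1.77  0.09  1.01 -2.22] F [-0.7  0.2 -4.1] T [ 0.75 -0.13 -0.07] w 0.0152 gf 81.8
tool cm [-0.67  8.27  1.91]
top 249
[[ 0  0  0  0  0  0  0  0  0]
 [ 0  0  0  0  0  0  0  0  0]
 [ 0  0  6  0  0  3  5  0  0]
 [ 0 13 18  7  0 14 19  5  0]
 [ 0 24 37 16  0 32 35 12  0]
 [ 0  0  2  0  0  0  1  0  0]
 [ 0  0  0  0  0  0  0  0  0]]
side 186
[[ 0  0  0  0  0  0  0  0  0]
 [ 0  0  0  0  0  0  0  0  0]
 [ 1 44 43  3  0  0  0  0  0]
 [ 1 45 27  6  0  0  0  0  0]
 [ 0 11  4  1  0  0  0  0  0]
 [ 0  0  0  0  0  0  0  0  0]
 [ 0  0  0  0  0  0  0  0  0]]
```

View pics/c6.png

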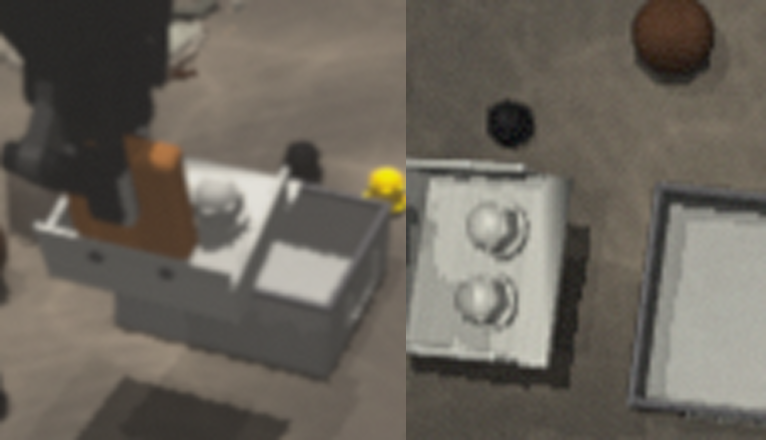

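The nuts sit side by side in the pan at (493,228) and (483,300), lifted to about 0.14 m. Carrying them over the box.

Call:
{"fn": "carry_out", "kwargs": {
  "targets": [
    [[-1,0,0.6,0.22,0,0,0],[-1,0,1.3,0.47,0,0,0],[-1,0,1.8,0.65,0,0,0],[-1,0,2.1,0.76,0,0,0],[-1,0,2.1,0.76,0,0,0],[-1,0,1.9,0.69,0,0,0],[-1,0,1.5,0.54,0,0,0],[-1,0,1.0,0.36,0,0,0],[-1,0,0.5,0.18,0,0,0],[-1,0,0,0,0,0,0]]
  ]
}}

```text
clock: 14.87
eef_pos: [0.4586, 0.0661, 0.1901]
ee_rot: [0.174, 0.984, -0.047, -0.009]
ft_force: [-0.3, -0.7, -3.6]
width: 0.015
gripper_force: 81.6
```

```bash
python3 -c "
from h import *
need([.460,.067,.175])"
```

```text
t 14.87 p [0.4586 0.0661 0.1901] yaw_y -95.39 zax [-0.034 -0.341 -0.939] j [-0.67  0.51  0.42  1.96  0.17  0.85 -2.07] F [-0.3 -0.7 -3.6] T [ 0.69 -0.07  0.03] w 0.015 gf 81.6
tool cm [ 0.14 -0.61  1.38]
```

Call:
{"fn": "carry_out", "kwargs": {
  "targets": [
    [[-1,0.1,0,0.2,3,0,0],[-1,0,0,0.3,4,0,0],[-1,0,0,0.3,4,0,0],[-1,0,0,0.3,4,0,0],[-1,0,0,0.3,4,0,0],[-1,0,0,0.1,4,0,0],[-1,0,0,0,4,0,0],[-1,0,0,0,4,0,0],[-1,0,0,0,4,0,0],[-1,0,0,0,3,0,0]]
  ]
}}

```text
clock: 15.7
eef_pos: [0.4601, 0.0643, 0.1754]
ee_rot: [-0.157, 0.986, -0.045, 0.007]
ft_force: [-0.9, -0.7, -4.4]
width: 0.0152
gripper_force: 81.6
```

```bash
python3 -c "
from h import *
need([.460,.067,.173])"
```

```text
t 15.7 p [0.4601 0.0643 0.1754] yaw_y -95.26 zax [ 0.028  0.31  -0.95 ] j [ 0.05  0.44 -0.06  2.08 -0.49  0.65 -1.27] F [-0.9 -0.7 -4.4] T [-0.62  0.1   0.02] w 0.0152 gf 81.6
tool cm [-0.03 -0.18  0.31]
```

Call:
{"fn": "carry_out", "kwargs": {
  "targets": [
    [[-1,0,-0.2,0,4,0,0],[-1,0,0,0,4,0,0],[-1,0,0,0,4,0,0],[-1,0,0,0,4,0,0],[-1,0,0,0,4,0,0],[-1,0,0,0,4,0,0],[-1,0,0,0,4,0,0],[-1,0,0,0,4,0,0],[-1,0,0,0,0,0,0],[-1,0,0,0,0,0,0]]
  ]
}}

```text
clock: 16.53
eef_pos: [0.4605, 0.0656, 0.1753]
ee_rot: [-0.421, 0.906, -0.043, 0.019]
ft_force: [0.5, 0.3, -1.9]
width: 0.0152
gripper_force: 82.1
```

```bash
python3 - <<'E'
from h import *
st()
t,Q=snap('top'); D=Q[...,:2]-c; L,N=D@e,D@n
m=(Q[...,2]>.012)&(Q[...,2]<.042)&(abs(L)<.056)&(abs(N)<.052)
k,l,S,_=cv2.connectedComponentsWithStats(m.astype(np.uint8))
for i in range(1,k):
    if S[i,4]>8: w=l==i; print(S[i,4],L[w].mean(),N[w].mean(),Q[w][:,2].max())
E
```

```text
t 16.53 p [0.4605 0.0656 0.1753] yaw_y -95.49 zax [ 0.07   0.761 -0.644] j [ 0.56  0.65 -0.4   2.11 -0.93  0.81 -0.65] F [ 0.5  0.3 -1.9] T [-1.14  0.12 -0.05] w 0.0152 gf 82.1
33 -0.02539149113853892 -0.03387191091412302 0.03154664603997992
```

Call:
{"fn": "carry_out", "kwargs": {
  "targets": [
    [[-1,0,-0.5,0,-7,0,0],[-1,0,-0.5,0,-7,0,0],[-1,0,-0.5,0,-7,0,0],[-1,0,-0.5,0,-7,0,0],[-1,0,-0.5,0,-7,0,0],[-1,0,-0.5,0,-7,0,0],[-1,0,-0.5,0,-7,0,0],[-1,0,0,0,0,0,0],[-1,0,0,0,0,0,0],[-1,0,0,0,0,0,0]]
  ]
}}

```text
clock: 17.42
eef_pos: [0.4617, 0.0978, 0.193]
ee_rot: [-0.01, 0.999, -0.044, -0.0]
ft_force: [0.9, -0.8, -1.5]
width: 0.0148
gripper_force: 81.9
```

```bash
python3 - <<'E'
from h import *
need([.474,.225,.13])
E
```

```text
t 17.42 p [0.4617 0.0978 0.193 ] yaw_y -95.05 zax [ 0.     0.021 -1.   ] j [-0.35  0.42  0.15  2.   -0.12  0.73 -1.78] F [ 0.9 -0.8 -1.5] T [-0.1  -0.01 -0.03] w 0.0148 gf 81.9
tool cm [  0.12 -12.64   6.57]
```

Call:
{"fn": "carry_out", "kwargs": {
  "targets": [
    [[-1,0,-1.5,0,0,0,0],[-1,0,-2.5,0,-0.6,0,0],[-1,0,-3,0,-0.6,0,0],[-1,0,-3,0,0,0,0],[-1,0,-2.5,0.5,0,0,0],[-1,0,0,2,0,0,0],[-1,0,0,2,0,0,0],[-1,0,0,2,0,0,0],[-1,0,0,1,0,0,0],[-1,0,0,0,0,0,0]]
  ]
}}

```text
clock: 18.25
eef_pos: [0.4727, 0.2176, 0.1164]
ee_rot: [0.002, 0.999, -0.048, -0.004]
ft_force: [0.2, -0.2, -1.9]
width: 0.0151
gripper_force: 81.8
```

```bash
python3 - <<'E'
from h import *
s,R=st()
t,Q=snap('top'); D=Q[...,:2]-c; L,N=D@e,D@n
m=(Q[...,2]>.012)&(Q[...,2]<.042)&(abs(L)<.056)&(abs(N)<.052)
k,l,S,_=cv2.connectedComponentsWithStats(m.astype(np.uint8))
for i in range(1,k):
    if S[i,4]>8: w=l==i; print(S[i,4],L[w].mean(),N[w].mean(),Q[w][:,2].max())
# pan floor plane (region ahead of grip) tilt
B=(Q.reshape(-1,3)-s['eef_pos'])@R; F=np.c_[B[:,1],B[:,0],-B[:,2]]
m=(F[:,0]>.03)&(F[:,0]<.075)&(abs(F[:,1])<.04)&(F[:,2]>-.1)&(F[:,2]<-.06)
A=np.c_[F[m,0],F[m,1],np.ones(m.sum())]; print(m.sum(),np.linalg.lstsq(A,F[m,2],rcond=None)[0])
E
```

```text
t 18.25 p [0.4727 0.2176 0.1164] yaw_y -95.52 zax [-0.007 -0.003 -1.   ] j [-0.56  0.6   0.13  1.94 -0.13  0.62 -2.01] F [ 0.2 -0.2 -1.9] T [ 0.   -0.01 -0.02] w 0.0151 gf 81.8
98 0.01808737003609883 -0.041604129306213315 0.03294469733318628
127 -0.010302111934550575 -0.025696561500082735 0.03493367376650425
641 [-0.01757892 -0.00165269 -0.08032521]
```

Both nuts are in the box. Setting the scoop down.

Call:
{"fn": "carry_out", "kwargs": {
  "targets": [
    [[-1,0,0,1,-0.5,0,0],[-1,0,0,1,-0.5,0,0],[-1,0,0,0.6,0,0,0],[-1,0,0,0.4,0,0,0],[-1,0,0,0.2,0,0,0],[-1,0,0,0.1,0,0,0],[-1,0,0,0.05,0,0,0],[-1,0,0,0,0,0,0],[-1,0,0,0,0,0,0],[-1,0,0,0,0,0,0]]
  ]
}}

```text
clock: 19.13
eef_pos: [0.4739, 0.2199, 0.0852]
ee_rot: [0.009, 0.999, -0.046, -0.001]
ft_force: [0.1, 0.2, -2.2]
width: 0.0149
gripper_force: 81.8
```

```bash
python3 -c "
from h import *
st()"
```

```text
t 19.13 p [0.4739 0.2199 0.0852] yaw_y -95.3 zax [-0.003 -0.018 -1.   ] j [-0.57  0.66  0.13  1.95 -0.13  0.55 -2.02] F [ 0.1  0.2 -2.2] T [ 0.08 -0.07  0.01] w 0.0149 gf 81.8
```

Call:
{"fn": "carry_out", "kwargs": {
  "targets": [
    [[-1,0,0,0.1,0,0,0],[-1,0,0,0.1,0,0,0],[-1,0,0,0.1,0,0,0],[-1,0,0,0,0,0,0],[1,0,0,0,0,0,0],[1,0,0,0,0,0,0],[1,0,0,0,0,0,0],[1,0,0,0,0,0,0],[1,0,0,0,0,0,0],[1,0,0,0,0,0,0]]
  ]
}}

```text
clock: 19.97
eef_pos: [0.4737, 0.2198, 0.0818]
ee_rot: [0.009, 0.999, -0.046, -0.001]
ft_force: [-0.3, 0.1, -0.2]
width: 0.0845
gripper_force: 0.0
```

Call:
{"fn": "carry_out", "kwargs": {
  "targets": [
    [[1,0,0,0,0,0,0],[1,0,0,0,0,0,0],[1,0,0,0,0,0,0],[1,0,0,-1,0,0,0],[1,0,0,-2,0,0,0],[1,0,0,-3,0,0,0],[1,0,0,-3,0,0,0],[1,0,0,-2,0,0,0],[1,0,0,-1,0,0,0],[1,0,0,0,0,0,0]]
  ]
}}

```text
clock: 20.8
eef_pos: [0.4755, 0.2226, 0.2046]
ee_rot: [0.008, 0.999, -0.046, 0.001]
ft_force: [0.4, -0.2, -0.6]
width: 0.0853
gripper_force: 0.0
```

```bash
python3 - <<'E'
from h import *
st()
t,Q=snap('top'); s,P=snap('side')
a=cv2.resize(s['image'][130:330,200:400,::-1],(440,440)); b=cv2.resize(t['image'][150:280,170:290,::-1],(340,440))
cv2.imwrite('pics/c7.png',np.hstack([a,b]))
E
```

```text
t 20.8 p [0.4755 0.2226 0.2046] yaw_y -95.3 zax [ 0.001 -0.015 -1.   ] j [-0.61  0.48  0.18  1.84 -0.09  0.83 -2.05] F [ 0.4 -0.2 -0.6] T [ 0.01 -0.01 -0.08] w 0.0853 gf 0.0
```

View pics/c7.png

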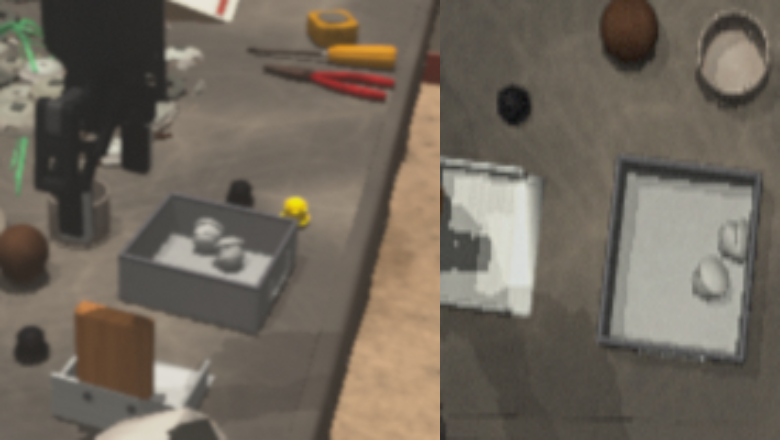

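Both nuts lie in the box at (735,240) and (712,278). The scoop stands upright and free at (115,370), with the gripper clear above it.

```bash
python3 -c "
from station import *
print(hand_in())"
```

```text
the job is handed in; nothing more can be done
None
```

Job handed in at about 21 s; the verdict was not shown. Both nuts were lifted together in the scoop and tipped into the grey box, and the scoop stands free beside it. The lip jammed once at the foot of the box wall (about 75 N at the wrist) and was worked free.

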